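# Seat the waiting culture tube in its hole of the dry-bath block

### The arm

A 7-joint arm with a two-finger parallel gripper is mounted at the origin on the work surface. World frame = base frame: x ahead of the robot, y to its left, z up, the work surface at z = 0. Lengths are in m, angles in rad, forces in N, time in s.
With the tool pointing down it reaches from about 0.4 to 0.85 m from the base axis. Payload 10.4 kg.
Tool frame: the origin (TCP) lies on the mounting face of the last link; the fingertips stand r.tips_ahead ahead of it and the grasp point (between the pads) lies 164 mm ahead of it (r.tips_ahead is the distance from the TCP to the fingertips, in m); z points along the fingers, y is the line along which they close (so a half turn about z gives the same grasp; the last joint's range is limited). The gripper opens to 87 mm and grips with 3 to 60 N. Pads are 19 mm wide; open, the fingers measure 117 mm over their backs; the gripper's body (75 mm by 190 mm) begins 51 mm behind the grasp point.
Start: joints at [-1.277, 0.332, -0.065, 1.46, 0.022, 1.35, -0.088], TCP at [0.195, 0.594, 0.405] pointing down, gripper open.
Joint ranges: [-2.6, 2.6], [-0.5, 2.12], [-1.47, 1.34], [0.16, 2.42], [-1.27, 4.41], [0.06, 2.06], [-2.6, 2.6]. Speed limits (rad/s): [2.22, 2.22, 2.79, 2.79, 3.14, 3.14, 3.14].

### API

Orientations are given as a unit quaternion [x, y, z, w].
In Python, from bench import telemetry, imaging, job, r gives the robot as it stands.
- The arm moves only by the tool move_arm, never from a script. Its argument "steps" is a list of rows, each an object of numbers: "dx", "dy", "dz": the shift along the tool's x, y, z in cm; "spin": the turn about the tool's z in rad. In form: [{"dx": .., "dy": .., "dz": .., "spin": ..}, ...]. A call has 1 to 12 rows; each row shifts and turns the commanded pose from where the row before left it, along the tool's axes as they then stand; what a row does not reach is not made up. A row lasts 1/10 s, in which the tool goes at most 50 mm and 8.59 degrees, less where a joint would pass 70% of its speed; a pose out of reach is approached as far as the arm can. A call with a gripper value outside its range is refused whole. "claw" is the finger opening in cm, from 0 to 8.7, set as the call begins (left out, the last holds). The fingers move at their own pace and stop on an object; "squeeze" is the grip in N (left out, the last holds). Time passes only in rows, so rows that do not move let the fingers close. It gives the time, the measured TCP pose, the force, the opening and the grip force at its end, in the units of the state.
- telemetry.read_state(): the state, without advancing time (a new reading comes with each control period).
- imaging.camera(name): name is "scene" or "top" or "wrist"; returns a dict with "img" (480x640x3 uint8, red, green, blue), "camera_matrix" (3x3 intrinsics, pixels), "D" ([k1, k2, p1, p2, k3] as OpenCV has them; the pictures are not rectified), "R" (3x3) and "t" (3): a world point X has camera coordinates R X + t. Camera axes: x right, y down, z forward; pixel columns grow to the right and rows downward; lengths in m; the calibration is good to about 2 mm. A picture is of the moment at which its call begins. There is no depth.
- job.close_job(): hands the job in; it is judged then, once.
The state is a dict: "time": time; "joint_positions": joint angles; "joint_vel": joint speeds; "joint_torque": joint torques, N m; "ee_pos": TCP position; "eef_rot": TCP orientation; "ft_force": force on the tool from outside, world axes, zero at the start; "torque": the same for the moment, N m; "width": finger opening in m; "grip_force": force on a finger pad.
Only numpy, scipy, OpenCV 4.12 (cv2) and the standard library are available. Lean on these libraries where they do the work, as an engineer would, in place of code of your own. Each camera call takes 0.05 s, during which the arm holds its last target. There are 200 camera calls.

### The job

Take the capped glass tube that waits on the yellow stand and put it in the hole of the graded aluminium block that fits its diameter, so that it stands upright on the bottom of the hole, then let go. The block lies loose in the heater's trough, so feel for the hole gently: the glass breaks if it is pressed hard. Leave the other two tubes, the bottle and the dishes where they are.

Things in the scene. Friction and masses are not known exactly. Their poses are not given: they have to be found in the camera images.
- heater: Grey dry-bath heater fixed to the bench, 140 (x) by 280 (y) by 64 mm high; origin at the centre of its underside, z up. In its open trough lies a loose aluminium block, 70 (x) by 198 (y) mm, top 70 mm above the bench. The block's place along y is not measured: its centre lies -16 to +16 mm along the heater's y from this origin; no play along x. It slides only if pushed by 9 N.
- trough (a point): Point of the fixed heater, not of the loose block: over its middle, level with the block's top (70 mm up); same axes. Along the block's middle, in a row along y, are five round holes for tubes of 12, 16, 20, 24, 28 mm, at y = -76, -38, 0, +38, +76 mm from the block's own centre (which is up to 16 mm off this point along y). Each hole is 1.5 mm wider than its tube.
- hole_floor (a point): Point of the fixed heater, on its middle axis, at the height of the holes' flat floors: 30 mm above the bench, 40 mm below the block's top. A seated tube stands 55 mm out of the block and its centre is 77.5 mm above the bench. The block rests on a rubber cushion that gives about 1 mm per 4 N of downward push, 8 mm at most. The glass breaks if a tube presses on the block or heater with more than 20 N.
- stand: Yellow plastic disc fixed to the bench, 64 mm in diameter, 12 mm thick; origin at the centre of its underside. The tube standing within 10 mm of its middle is the one to move. The grey pads of the other two tubes have the same size.
- tube16_center (a point): A capped, flat-bottomed amber glass tube, 16 mm in diameter from bottom to cap top, 95 mm tall, with a white cap (the top 30 mm, same diameter) and a 1.5 mm chamfer round its foot; it stands upright at the start, free, on the yellow stand or one of the grey pads (which one varies). About 25 to 70 g. This point is its centre, half-way up; z points to the cap. Its hole is the second smallest of the five.
- tube20_center (a point): A capped, flat-bottomed amber glass tube, 20 mm in diameter from bottom to cap top, 95 mm tall, with a blue cap (the top 30 mm, same diameter) and a 1.5 mm chamfer round its foot; it stands upright at the start, free, on the yellow stand or one of the grey pads (which one varies). About 25 to 70 g. This point is its centre, half-way up; z points to the cap. Its hole is the middle one.
- tube24_center (a point): A capped, flat-bottomed amber glass tube, 24 mm in diameter from bottom to cap top, 95 mm tall, with a red cap (the top 30 mm, same diameter) and a 1.5 mm chamfer round its foot; it stands upright at the start, free, on the yellow stand or one of the grey pads (which one varies). About 25 to 70 g. This point is its centre, half-way up; z points to the cap. Its hole is the second largest of the five.
- reagent_center (a point): Closed green glass bottle, 52 mm in diameter, 110 mm tall, standing; a bystander. This point is half-way up its axis.
- dishes_center (a point): Stack of three clear culture dishes, 88 mm in diameter, 45 mm tall; a bystander. This point is its centre.
There are look-alikes about, which are no part of the job. Leave any turquoise look-alike of the part that bears tube24_center alone. Of the things that look like the stand, take the one that is farthest to the robot's right at the start.

How it is judged:
By the outcome, as a careful person would: the job done as asked, in the order asked, and still so for the second after the job is handed in, with the robot touching nothing.
It also fails if it takes over 58 s, if anything falls off the work surface, if the arm or the gripper's body presses on something with over 40 N, if the wrist force passes 120 N, or if a joint passes its speed limit or range.

## Working session

There is one attempt and no reset: what is moved stays moved. The work goes in short steps, Python scripts to look and compute and a tool call to move; the robot and the scene stay as the last step left them, time stands still between calls to the robot, and variables do not carry over. Pictures are saved under pics/ and viewed, at most 10 in all, crops included, and the job is handed in when it is done.

Besides the shell and the picture viewer there is one more tool, called after "Emit:" in YAML: its name, and indented under it one key for each argument. move_arm: Moves the arm, as the interface text tells. Its arguments: {"type":"object","properties":{"steps":{"type":"array","items":{"type":"object","properties":{"dx":{"type":"number"},"dy":{"type":"number"},"dz":{"type":"number"},"spin":{"type":"number"}}}},"claw":{"type":"number"},"squeeze":{"type":"number"}},"required":["steps"]}

```bash
mkdir -p pics; cat > h.py <<'E'
import numpy as np, cv2
from bench import telemetry, imaging, job, r
def cam(n,save=None):
    c=imaging.camera(n)
    for k in("camera_matrix","D","R","t"): c[k]=np.array(c[k],float)
    if save: cv2.imwrite('pics/'+save,c['img'][:,:,::-1])
    return c
def ray(c,u,v):
    p=cv2.undistortPoints(np.array([[[u,v]]],float),c['camera_matrix'],c['D'])[0,0]
    return -c['R'].T@c['t'].ravel(), c['R'].T@np.array([p[0],p[1],1])
def onz(c,u,v,z):
    o,d=ray(c,u,v); return o+d*(z-o[2])/d[2]
def proj(c,X):
    return cv2.projectPoints(np.array(X,float).reshape(-1,1,3),cv2.Rodrigues(c['R'])[0],c['t'].reshape(3,1),c['camera_matrix'],c['D'])[0][:,0]
E
python3 - <<'E'
from h import *
for n in("scene","top","wrist"):
    c=cam(n,n+'0.png'); print(n,(-c['R'].T@c['t'].ravel()).round(3),c['camera_matrix'][0,0].round(0))
    np.savez(n+'0.npz',**c)
s=telemetry.read_state(); print(s, r.tips_ahead)
a=[cv2.imread('pics/%s0.png'%n) for n in("scene","top")]
E
```

```text
scene [0.985 0.598 0.571] 496.0
top [0.433 0.119 1.092] 486.0
wrist [0.119 0.618 0.385] 421.0
{'time': 0.15, 'joint_positions': array([-1.2766086 ,  0.33268946, -0.0646893 ,  1.460717  ,  0.0215977 ,
        1.34990532, -0.08849014]), 'joint_vel': array([ 0.00135402, -0.00158038, -0.00028341, -0.00217181,  0.00067462,
       -0.00335116,  0.00115283]), 'joint_torque': array([ 5.57403491e-04, -6.23625755e+01,  2.46021396e-02, -3.90141106e+01,
       -6.13502017e-02,  3.70746665e-02,  7.48734169e-05]), 'ee_pos': array([0.19466528, 0.59381201, 0.40417484]), 'eef_rot': array([ 1.57724709e-01,  9.87482989e-01, -5.08680909e-04, -5.84027844e-05]), 'ft_force': array([-0.06851387,  0.4935697 , -1.14078126]), 'torque': array([-0.02312997, -0.02440295,  0.02437629]), 'grip_force': 0.0, 'width': 0.08676927352037866} 0.1822
```

View pics/top0.png

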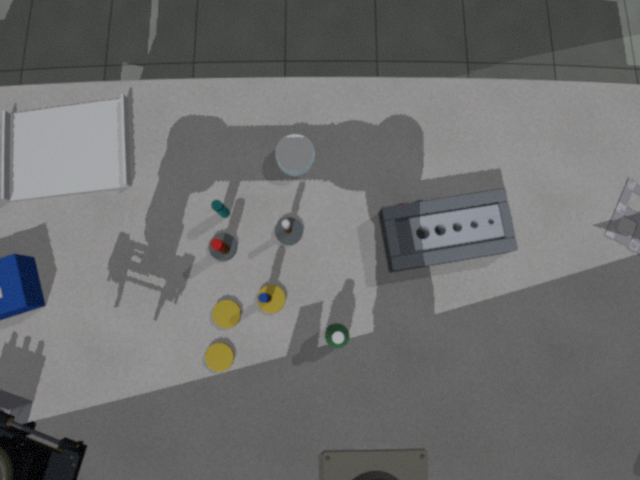

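View pics/scene0.png

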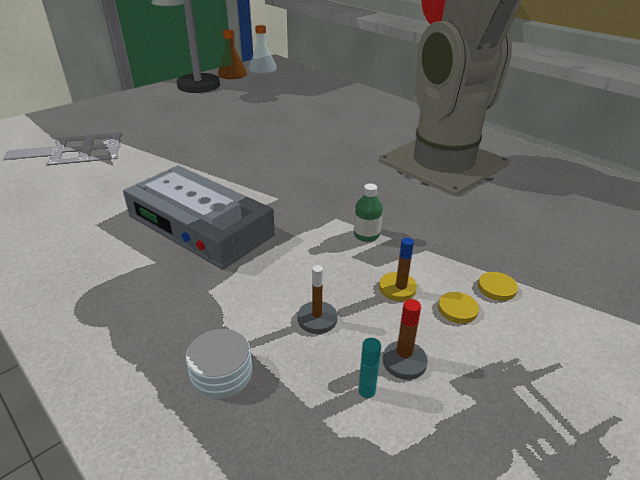

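The top view shows three yellow discs at (271,298), (227,314) and (219,357). The robot's base is at the bottom of the picture and its right is image-right, so the stand is the disc at (271,298). It carries the blue-cap tube (tube20). The turquoise look-alike is at (220,208). The heater's holes run from (423,233) for the largest to (491,222) for the smallest, and the middle one is at about (457,227).

```bash
python3 - <<'E'
from h import *
L=lambda n:dict(np.load(n+'0.npz'))
T,S=L('top'),L('scene')
def blobs(c,lo,hi,amin,box=None):
    h=cv2.cvtColor(c['img'],cv2.COLOR_RGB2HSV); m=cv2.inRange(h,lo,hi)
    if box: 
        z=np.zeros_like(m); x0,y0,x1,y1=box; z[y0:y1,x0:x1]=m[y0:y1,x0:x1]; m=z
    n,_,st,ce=cv2.connectedComponentsWithStats(m)
    return [(ce[i].round(1),st[i]) for i in range(1,n) if st[i,4]>=amin]
for n,c,b in(('top',T,(180,180,320,400)),('scene',S,(260,200,540,420))):
    print(n,'yellow')
    for ce,st in blobs(c,(20,120,80),(35,255,255),80,b): print(ce,st,onz(c,*ce,0.012).round(4))
    print('blue')
    for ce,st in blobs(c,(105,130,40),(130,255,255),15,b): print(ce,st,onz(c,*ce,0.107).round(4),onz(c,*ce,0.092).round(4))
# holes
for n,c,b in(('top',T,(410,205,505,245)),('scene',S,(140,165,245,220))):
    x0,y0,x1,y1=b; g=cv2.cvtColor(c['img'],cv2.COLOR_RGB2GRAY)
    m=np.zeros_like(g); m[y0:y1,x0:x1]=(g[y0:y1,x0:x1]<110)*255
    k,_,st,ce=cv2.connectedComponentsWithStats(m)
    for i in range(1,k): 
        if 8<st[i,4]<400: print(n,ce[i].round(1),st[i],onz(c,*ce[i],0.07).round(4))
t=T['img'][170:330,200:520,::-1]; s=S['img'][160:360,120:440,::-1]
t=cv2.resize(t,(640,320),interpolation=3)
cv2.imwrite('pics/crop1.png',cv2.resize(T['img'][190:370,190:310,::-1],(400,600),interpolation=2))
E
```

```text
top yellow
[272.7 298.6] [258 285  27  28 483] [0.4452 0.2218 0.012 ]
[226.3 313.4] [213 300  28  28 608] [0.4128 0.3243 0.012 ]
[219.1 356.4] [206 343  28  28 619] [0.319  0.3391 0.012 ]
blue
[263.3 297.5] [259 294  10   8  64] [0.4464 0.2317 0.107 ] [0.4466 0.2334 0.092 ]
scene yellow
[396.3 287.4] [379 272  38  29 692] [0.4529 0.2294 0.012 ]
[497.4 285.8] [478 272  40  29 894] [0.3223 0.3417 0.012 ]
[458.1 307.1] [ 438  292   41   31 1005] [0.4158 0.3271 0.012 ]
blue
[406.3 247.9] [400 238  14  21 235] [0.4602 0.2428 0.107 ] [0.4433 0.2313 0.092 ]
top [491.6 233.5] [455 205  50  40 346] [ 0.5801 -0.253   0.07  ]
top [490.5 221.2] [488 219   6   5  21] [ 0.6068 -0.252   0.07  ]
top [473.8 224.4] [470 221   8   7  40] [ 0.6    -0.2145  0.07  ]
top [456.8 227.1] [453 223   9   9  63] [ 0.5942 -0.177   0.07  ]
top [439.5 230. ] [434 225  12  11  90] [ 0.5879 -0.1391  0.07  ]
scene [216.9 173.6] [186 165  59  21 171] [ 0.5096 -0.2155  0.07  ]
scene [223.9 166. ] [221 165   6   4  10] [ 0.4797 -0.2338  0.07  ]
scene [242.  169.5] [239 167   6   5  11] [ 0.46   -0.1954  0.07  ]
scene [163.8 173. ] [156 170  16   8  26] [ 0.5906 -0.2906  0.07  ]
scene [178.7 187. ] [176 186   7   3  17] [ 0.5974 -0.219   0.07  ]
scene [191.4 193.4] [188 192   8   4  29] [ 0.5917 -0.1807  0.07  ]
scene [204.7 199.9] [200 197  11   7  51] [ 0.5857 -0.1428  0.07  ]
```

View pics/crop1.png

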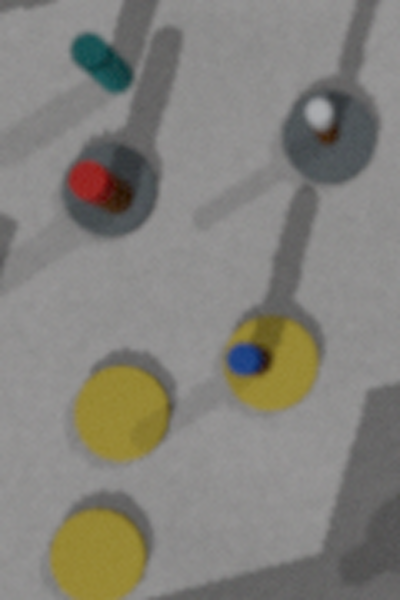

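The enlarged crop confirms it. The rightmost yellow disc carries the blue-cap tube near its middle, while the other two yellow discs are empty. The two views agree on the tube at about (0.446, 0.231) and the middle hole at about (0.594, -0.178), with the hole spacing measuring 38 mm and a yaw of about 0.16. Next I'll move above the tube.

Emit:
move_arm:
  steps:
    - {"dx": -2.93,"dy": -2.22}
    - {"dx": -2.93,"dy": -2.22}
    - {"dx": -2.93,"dy": -2.22}
    - {"dx": -2.93,"dy": -2.22}
    - {"dx": -2.93,"dy": -2.22}
    - {"dx": -2.93,"dy": -2.22}
    - {"dx": -2.93,"dy": -2.22}
    - {"dx": -2.93,"dy": -2.22}
    - {"dx": -2.93,"dy": -2.22}
    - {"dx": -2.93,"dy": -2.22}
    - {"dx": -2.93,"dy": -2.22}
    - {"dx": -2.93,"dy": -2.22}
  claw: 8.7

```text
$.steps[0]: bad value
```

Emit:
move_arm:
  steps:
    - {"spin": -0.12}
    - {"spin": -0.12}
    - {"spin": -0.12}
    - {"spin": -0.12}
    - {}
    - {}

```text
$.steps[0]: bad value
```

```bash
cat >> h.py <<'E'
from scipy.spatial.transform import Rotation as Ro
def tool(p):  # world point -> tool-axes offset from TCP, cm
    s=telemetry.read_state(); return (Ro.from_quat(s['eef_rot']).inv().apply(np.array(p)-s['ee_pos'])*100).round(2)
E
python3 - <<'E'
from h import *
c=cam('wrist','w1.png'); s=telemetry.read_state(); print(s['time'],s['ee_pos'],s['eef_rot'],s['ft_force'],tool([.446,.231,.107]))
print(proj(c,[[.446,.231,.107],[.446,.231,.012]]))
h=cv2.cvtColor(c['img'],cv2.COLOR_RGB2HSV); m=cv2.inRange(h,(105,130,40),(130,255,255))
n,_,st,ce=cv2.connectedComponentsWithStats(m)
for i in range(1,n):
    if st[i,4]>100: print(ce[i],st[i],onz(c,*ce[i],.107))
E
```

```text
0.2 [0.19465542 0.59384586 0.40426384] [ 1.57722077e-01  9.87483455e-01 -4.12892594e-04 -4.91295091e-05] [-0.34769852 -0.62842912 -0.03425774] [-35.19 -26.63  29.75]
[[ 50.61214328 579.90967687]
 [ 96.24367896 499.67377696]]
```

View pics/w1.png

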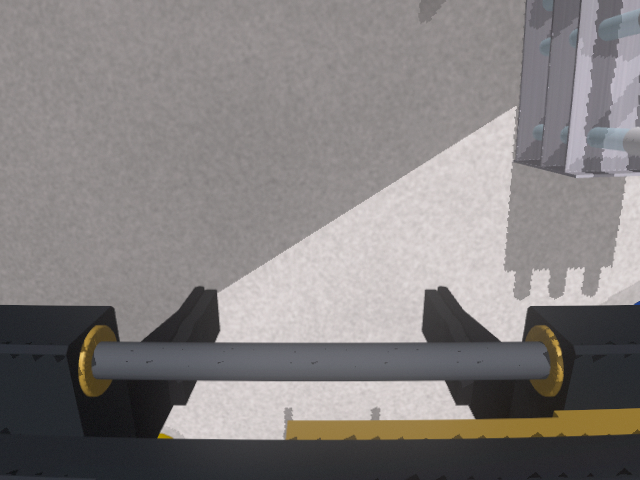

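The calls were refused, so the arm is still at its start pose. The wrist view shows the fingertips at about (205,290) and (435,290), with bench beyond. I'll resend with every field filled in.

Emit:
move_arm:
  steps:
    - {"dx": -2.93,"dy": -2.22,"dz": 0,"spin": 0}
    - {"dx": -2.93,"dy": -2.22,"dz": 0,"spin": 0}
    - {"dx": -2.93,"dy": -2.22,"dz": 0,"spin": 0}
    - {"dx": -2.93,"dy": -2.22,"dz": 0,"spin": 0}
    - {"dx": -2.93,"dy": -2.22,"dz": 0,"spin": 0}
    - {"dx": -2.93,"dy": -2.22,"dz": 0,"spin": 0}
    - {"dx": -2.93,"dy": -2.22,"dz": 0,"spin": 0}
    - {"dx": -2.93,"dy": -2.22,"dz": 0,"spin": 0}
    - {"dx": -2.93,"dy": -2.22,"dz": 0,"spin": 0}
    - {"dx": -2.93,"dy": -2.22,"dz": 0,"spin": 0}
    - {"dx": -2.93,"dy": -2.22,"dz": 0,"spin": 0}
    - {"dx": -2.93,"dy": -2.22,"dz": 0,"spin": 0}
  claw: 8.7
  squeeze: 10

```text
time: 1.4
ee_pos: [0.4464, 0.2298, 0.4048]
eef_rot: [0.158, 0.987, 0.0, 0.0]
ft_force: [-0.0, 0.4, -1.0]
width: 0.087
grip_force: 0.0
```

Emit:
move_arm:
  steps:
    - {"dx": 0,"dy": 0,"dz": 0,"spin": -0.12}
    - {"dx": 0,"dy": 0,"dz": 0,"spin": -0.12}
    - {"dx": 0,"dy": 0,"dz": 0,"spin": -0.12}
    - {"dx": 0,"dy": 0,"dz": 0,"spin": -0.12}
    - {"dx": 0,"dy": 0,"dz": 0,"spin": 0}
    - {"dx": 0,"dy": 0,"dz": 0,"spin": 0}

```text
time: 2.0
ee_pos: [0.4458, 0.2312, 0.4047]
eef_rot: [-0.08, 0.997, 0.0, -0.0]
ft_force: [0.4, -0.3, -0.1]
width: 0.0869
grip_force: 0.0
```

```bash
cat > blue.py <<'E'
from h import *
import sys
c=cam('wrist',sys.argv[1]); s=telemetry.read_state(); print(s['time'],s['ee_pos'],s['eef_rot'],s['ft_force'],tool([.446,.231,.107]))
print(proj(c,[[.446,.231,.107],[.446,.231,.012]]))
h=cv2.cvtColor(c['img'],cv2.COLOR_RGB2HSV); m=cv2.inRange(h,(105,130,40),(130,255,255))
n,_,st,ce=cv2.connectedComponentsWithStats(m)
for i in range(1,n):
    if st[i,4]>100: print(ce[i],st[i],onz(c,*ce[i],.107))
E
python3 blue.py w2.png
```

```text
2.05 [0.4457617  0.23120855 0.40469075] [-7.98603779e-02  9.96806059e-01  1.54781226e-05 -3.82444838e-05] [-0.16930477  0.64669805 -1.13630729] [-2.000e-02 -3.000e-02  2.977e+01]
[[320.2565549  236.0767676 ]
 [320.18971688 207.1462779 ]]
[323.58428571 234.85714286] [310 216  27  35 700] [0.44477526 0.23312337 0.107     ]
```

View pics/w2.png

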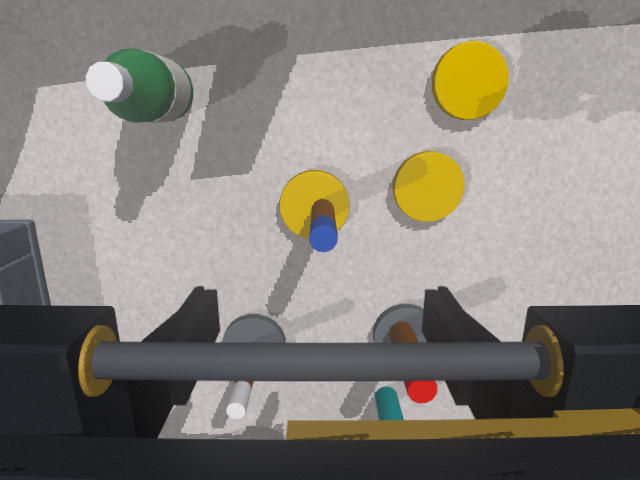

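The wrist view puts the tube's cap top at about (323,238), roughly 2 mm from the tool axis. I'll correct that, descend 15.8 cm so the grasp point is 70 mm above the tube's foot, and close.

Emit:
move_arm:
  steps:
    - {"dx": -0.15,"dy": 0.16,"dz": 2.0,"spin": 0}
    - {"dx": 0,"dy": 0,"dz": 3.0,"spin": 0}
    - {"dx": 0,"dy": 0,"dz": 3.0,"spin": 0}
    - {"dx": 0,"dy": 0,"dz": 3.0,"spin": 0}
    - {"dx": 0,"dy": 0,"dz": 2.0,"spin": 0}
    - {"dx": 0,"dy": 0,"dz": 1.5,"spin": 0}
    - {"dx": 0,"dy": 0,"dz": 1.3,"spin": 0}
    - {"dx": 0,"dy": 0,"dz": 0,"spin": 0}
    - {"dx": 0,"dy": 0,"dz": 0,"spin": 0}
    - {"dx": 0,"dy": 0,"dz": 0,"spin": 0}

```text
time: 3.05
ee_pos: [0.4474, 0.2333, 0.2476]
eef_rot: [-0.081, 0.997, 0.0, 0.001]
ft_force: [0.0, -0.7, 1.2]
width: 0.0872
grip_force: 0.0
```

Emit:
move_arm:
  steps:
    - {"dx": 0,"dy": 0,"dz": 0,"spin": 0}
    - {"dx": 0,"dy": 0,"dz": 0,"spin": 0}
    - {"dx": 0,"dy": 0,"dz": 0,"spin": 0}
    - {"dx": 0,"dy": 0,"dz": 0,"spin": 0}
    - {"dx": 0,"dy": 0,"dz": 0,"spin": 0}
    - {"dx": 0,"dy": 0,"dz": 0,"spin": 0}
    - {"dx": 0,"dy": 0,"dz": 0,"spin": 0}
    - {"dx": 0,"dy": 0,"dz": 0,"spin": 0}
    - {"dx": 0,"dy": 0,"dz": 0,"spin": 0}
    - {"dx": 0,"dy": 0,"dz": 0,"spin": 0}
  claw: 1.5
  squeeze: 12

```text
time: 4.05
ee_pos: [0.447, 0.2331, 0.2467]
eef_rot: [-0.082, 0.997, 0.0, -0.0]
ft_force: [0.0, 1.3, 0.1]
width: 0.0197
grip_force: 12.0
```

The tube is held at a width of 19.7 mm. I'll lift it and carry it over the middle hole.

Emit:
move_arm:
  steps:
    - {"dx": 0,"dy": 0,"dz": -0.7,"spin": 0}
    - {"dx": 0,"dy": 0,"dz": -1.5,"spin": 0}
    - {"dx": 0,"dy": 0,"dz": -2.5,"spin": 0}
    - {"dx": 0,"dy": 0,"dz": -2.5,"spin": 0}
    - {"dx": 0,"dy": 0,"dz": -2.0,"spin": 0}
    - {"dx": 0,"dy": 0,"dz": -1.3,"spin": 0}
    - {"dx": 0,"dy": 0,"dz": -0.8,"spin": 0}
    - {"dx": 0,"dy": 0,"dz": 0,"spin": 0}

```text
time: 4.85
ee_pos: [0.4472, 0.2331, 0.3604]
eef_rot: [-0.082, 0.997, 0.0, 0.0]
ft_force: [0.1, -1.1, -0.4]
width: 0.0198
grip_force: 12.0
```

Emit:
move_arm:
  steps:
    - {"dx": -0.22,"dy": -1.2,"dz": 0,"spin": 0}
    - {"dx": -0.45,"dy": -2.5,"dz": 0,"spin": 0}
    - {"dx": -0.72,"dy": -4.0,"dz": 0,"spin": 0}
    - {"dx": -0.81,"dy": -4.5,"dz": 0,"spin": 0}
    - {"dx": -0.91,"dy": -5.0,"dz": 0,"spin": 0}
    - {"dx": -0.91,"dy": -5.0,"dz": 0,"spin": 0}
    - {"dx": -0.91,"dy": -5.0,"dz": 0,"spin": 0}
    - {"dx": -0.81,"dy": -4.5,"dz": 0,"spin": 0}
    - {"dx": -0.81,"dy": -4.5,"dz": 0,"spin": 0}
    - {"dx": -0.63,"dy": -3.5,"dz": 0,"spin": 0}
    - {"dx": -0.42,"dy": -2.2,"dz": 0,"spin": 0}
    - {"dx": -0.18,"dy": -1.05,"dz": 0,"spin": 0}

```text
time: 6.05
ee_pos: [0.5922, -0.1791, 0.3584]
eef_rot: [-0.08, 0.997, -0.001, -0.001]
ft_force: [-0.9, -0.0, -0.2]
width: 0.0194
grip_force: 12.0
```

Emit:
move_arm:
  steps:
    - {"dx": 0,"dy": 0,"dz": 0,"spin": 0}
    - {"dx": 0,"dy": 0,"dz": 0,"spin": 0}
    - {"dx": 0,"dy": 0,"dz": 0,"spin": 0}

```text
time: 6.35
ee_pos: [0.5927, -0.1742, 0.3595]
eef_rot: [-0.083, 0.997, 0.0, -0.0]
ft_force: [1.4, -0.1, -0.5]
width: 0.0195
grip_force: 12.0
```

```bash
python3 - <<'E'
from h import *
c=cam('wrist','w3.png'); np.savez('w3.npz',**c); s=telemetry.read_state(); print(s['time'],s['ee_pos'],s['eef_rot'],s['ft_force'],s['width'])
print(proj(c,[[.594,-.178,.07]]), proj(c,[s['ee_pos']-[0,0,.234]]))
E
```

```text
6.4 [ 0.59276933 -0.17429751  0.35974002] [-8.25253427e-02  9.96588869e-01  4.34478157e-04  7.55855244e-05] [ 0.89581971  0.52219091 -0.69293479] 0.019182089217783235
[[314.32121949 240.044536  ]] [[320.18807859 268.16265452]]
```

View pics/w3.png

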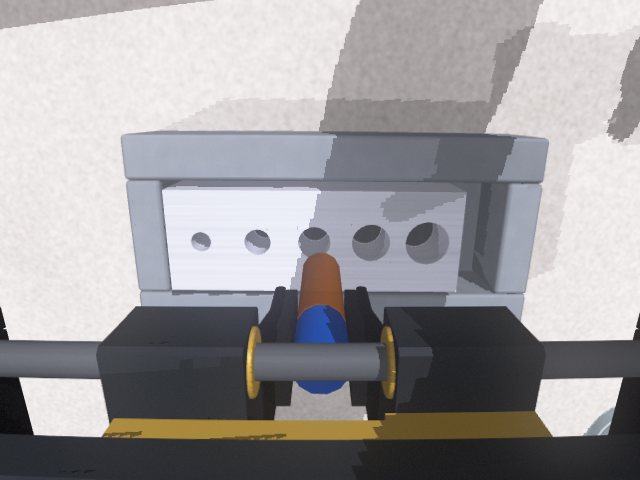

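The wrist view shows the five holes at about (201,241), (258,242), (314,241), (370,242) and (427,242). The tube's foot is just below the middle one, centred near column 321. I'll fit the hole outlines and the foot numerically.

```bash
python3 - <<'E'
from h import *
c=dict(np.load('w3.npz')); im=c['img']; g=cv2.GaussianBlur(cv2.cvtColor(im,cv2.COLOR_RGB2GRAY),(3,3),0)
P=[]
for u,v,rr,y in((201,241,10,-76),(258,242,13,-38),(370,242,19,38),(427,242,22,76)):
    # radial outermost strong edge
    pts=[]
    for a in np.arange(0,2*np.pi,.1):
        q=np.arange(rr*.65,rr*1.45,.25)
        x=(u+q*np.cos(a)).astype(np.float32)[None]; yy=(v+q*np.sin(a)).astype(np.float32)[None]
        l=cv2.remap(g,x,yy,1)[0].astype(float); d=l[4:]-l[:-4]; i=d.argmax()
        if d[i]>12: pts.append((x[0,i+2],yy[0,i+2]))
    e=cv2.fitEllipse(np.array(pts,np.float32)); w=onz(c,*e[0],.07); P.append((y,w)); print(y,len(pts),np.round(e[0]+e[1],1),w.round(4))
ys=np.array([p[0] for p in P]); W=np.array([p[1] for p in P])
for k in(0,1):
    f=np.polyfit(ys,W[:,k],1); print(f, 'resid mm',(1000*(W[:,k]-np.polyval(f,ys))).round(2))
H=[np.polyfit(ys,W[:,k],1)[1] for k in(0,1)]; print('hole',H,proj(c,[[*H,.07]]))
# tube amber
h=cv2.cvtColor(im,cv2.COLOR_RGB2HSV); m=cv2.inRange(h,(3,120,60),(20,255,255)); m[:, :280]=0; m[:,360:]=0
for row in range(250,300,4):
    xs=np.where(m[row])[0]; print(row,(xs.min(),xs.max(),len(xs)) if len(xs) else None)
xs,ys=np.where(m.any(0))[0],np.where(m.any(1))[0]; print(ys.min())
s=telemetry.read_state();f=np.array(s['ee_pos'])-[0,0,.2345]
ring=[f+[.01*np.cos(a),.01*np.sin(a),0] for a in np.arange(0,6.28,.2)]
q=proj(c,ring); print('expected rim',q.min(0),q.max(0),f)
E
```

```text
-76 63 [200.5 241.2  18.2  20. ] [ 0.6073 -0.2535  0.07  ]
-38 60 [257.  241.7  24.5  26. ] [ 0.6014 -0.2158  0.07  ]
38 63 [370.6 242.4  35.7  37.7] [ 0.5895 -0.1404  0.07  ]
76 63 [426.9 242.8  40.6  44.2] [ 0.5835 -0.1028  0.07  ]
[-1.56868830e-04  5.95426072e-01] resid mm [-0.02  0.03  0.01 -0.01]
[ 0.00099186 -0.17813085] resid mm [ 0.   -0.01  0.03 -0.02]
hole [np.float64(0.5954260722966243), np.float64(-0.17813084580725938)] [[313.78933986 242.02194395]]
250 None
254 (np.int64(325), np.int64(327), 3)
258 (np.int64(324), np.int64(333), 10)
262 (np.int64(322), np.int64(335), 14)
266 (np.int64(321), np.int64(338), 18)
270 (np.int64(320), np.int64(338), 19)
274 (np.int64(316), np.int64(339), 23)
278 (np.int64(316), np.int64(339), 24)
282 (np.int64(315), np.int64(340), 26)
286 (np.int64(313), np.int64(340), 28)
290 (np.int64(311), np.int64(341), 30)
294 (np.int64(311), np.int64(341), 31)
298 (np.int64(306), np.int64(342), 36)
254
expected rim [301.86847683 250.45724542] [338.51511242 284.85086179] [ 0.59276933 -0.17429751  0.12524002]
```

```bash
python3 - <<'E'
from h import *
c=dict(np.load('w3.npz')); im=c['img']; h=cv2.cvtColor(im,cv2.COLOR_RGB2HSV)
m=((h[:,:,1]>90)&(h[:,:,0]<25)).astype(np.uint8); m[:, :280]=0; m[:,360:]=0
f=np.array([.59277,-.1743,.35974])-[0,0,.2345]
for row in range(250,300,3):
    xs=np.where(m[row])[0]; print(row,(xs.min(),xs.max(),(xs.min()+xs.max())/2) if len(xs) else None)
# axis & edges expected
x=np.array([-.0,0,1])
for dz in(0,.005,.01,.02,.03):
    q=proj(c,[f+[0.01*np.cos(a),.01*np.sin(a),dz] for a in np.arange(0,6.28,.05)]); print(dz,q.min(0).round(1),q.max(0).round(1),q.mean(0).round(1))
q=proj(c,[f+[0.0085*np.cos(a),.0085*np.sin(a),0] for a in np.arange(0,6.28,.05)]); print('foot',q.min(0).round(1),q.max(0).round(1))
cv2.imwrite('pics/crop2.png',cv2.resize(im[215:305,250:390,::-1],(700,450),interpolation=0))
E
```

```text
250 None
253 (np.int64(317), np.int64(324), np.float64(320.5))
256 (np.int64(311), np.int64(331), np.float64(321.0))
259 (np.int64(311), np.int64(334), np.float64(322.5))
262 (np.int64(311), np.int64(336), np.float64(323.5))
265 (np.int64(310), np.int64(337), np.float64(323.5))
268 (np.int64(308), np.int64(338), np.float64(323.0))
271 (np.int64(308), np.int64(339), np.float64(323.5))
274 (np.int64(307), np.int64(339), np.float64(323.0))
277 (np.int64(306), np.int64(339), np.float64(322.5))
280 (np.int64(305), np.int64(340), np.float64(322.5))
283 (np.int64(305), np.int64(340), np.float64(322.5))
286 (np.int64(304), np.int64(340), np.float64(322.0))
289 (np.int64(304), np.int64(341), np.float64(322.5))
292 (np.int64(303), np.int64(341), np.float64(322.0))
295 (np.int64(303), np.int64(342), np.float64(322.5))
298 (np.int64(302), np.int64(342), np.float64(322.0))
0 [301.8 250.4] [338.5 284.9] [320.2 267.8]
0.005 [301.5 253.3] [338.9 288.4] [320.2 271. ]
0.01 [301.1 256.4] [339.4 292.2] [320.2 274.4]
0.02 [300.2 262.9] [340.3 300.1] [320.2 281.7]
0.03 [299.3 270.1] [341.2 308.8] [320.3 289.6]
foot [304.6 253. ] [335.8 282.3]
```

View pics/crop2.png

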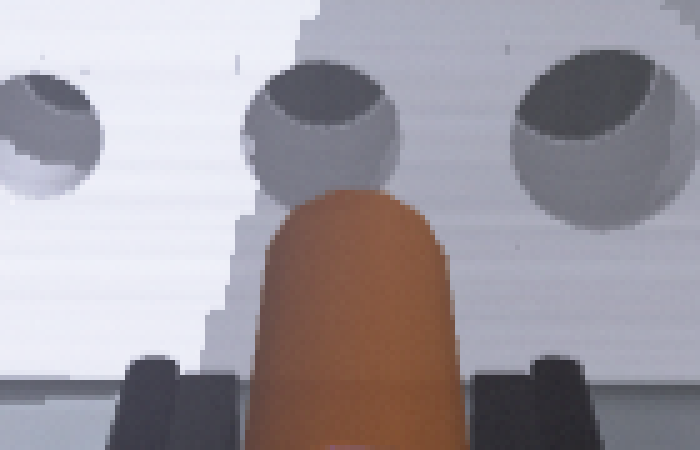

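The hole fit residuals are under 0.05 mm. The tube foot appears about 1 px to the right of where kinematics puts it. In tool axes the correction is dx -0.20 cm and dy -0.47 cm. I'll descend to about 7 mm above the block and check again.

Emit:
move_arm:
  steps:
    - {"dx": -0.2,"dy": -0.47,"dz": 0,"spin": 0}
    - {"dx": 0,"dy": 0,"dz": 1.0,"spin": 0}
    - {"dx": 0,"dy": 0,"dz": 1.5,"spin": 0}
    - {"dx": 0,"dy": 0,"dz": 1.2,"spin": 0}
    - {"dx": 0,"dy": 0,"dz": 0.7,"spin": 0}
    - {"dx": 0,"dy": 0,"dz": 0.3,"spin": 0}
    - {"dx": 0,"dy": 0,"dz": 0,"spin": 0}
    - {"dx": 0,"dy": 0,"dz": 0,"spin": 0}
    - {"dx": 0,"dy": 0,"dz": 0,"spin": 0}
    - {"dx": 0,"dy": 0,"dz": 0,"spin": 0}

```text
time: 7.4
ee_pos: [0.5956, -0.1801, 0.3131]
eef_rot: [-0.081, 0.997, -0.0, 0.0]
ft_force: [-1.3, 0.3, -1.0]
width: 0.0195
grip_force: 12.0
```

```bash
cat > look.py <<'E'
from h import *
import sys
c=cam('wrist'); im=c['img']; s=telemetry.read_state(); print(s['time'],s['ee_pos'],s['eef_rot'].round(4),s['ft_force'].round(1),s['width'])
H=[.5954,-.1781]
f=s['ee_pos']-[0,0,.2347]; print('foot z',f[2])
hp=proj(c,[[*H,.07]])[0]; q=proj(c,[f+[0.0085*np.cos(a),.0085*np.sin(a),0] for a in np.arange(0,6.28,.05)]); print('hole px',hp,'foot',q.min(0),q.max(0),'to hole (tool cm)',tool([*H,f[2]]))
u,v=int(hp[0]),int(hp[1]); x0,y0=u-70,v-60
cv2.imwrite('pics/'+sys.argv[1],cv2.resize(im[y0:y0+110,x0:x0+140,::-1],(700,550),interpolation=0)); print('crop origin',x0,y0)
E
python3 look.py c3.png
```

```text
7.45 [ 0.59556722 -0.18008863  0.31303535] [-8.150e-02  9.967e-01 -0.000e+00  3.000e-04] [ 0.2 -0.4 -0.7] 0.019680878521217835
foot z 0.07833535136333472
hole px [324.41215787 262.24663828] foot [305.34657952 252.3129654 ] [336.49239835 281.57727111] to hole (tool cm) [-0.    0.2  23.47]
crop origin 254 202
```

View pics/c3.png

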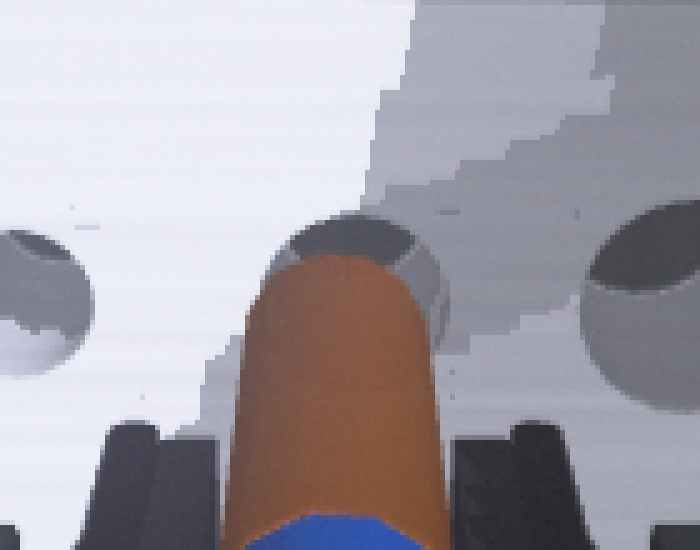

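The crop shows the hole centre at about column 324.5 and the foot centre at about 321.7, with the rows consistent. The tube therefore needs about +1.6 mm along tool y. I'll correct and descend gently while watching the force.

Emit:
move_arm:
  steps:
    - {"dx": 0,"dy": 0.16,"dz": 0,"spin": 0}
    - {"dx": 0,"dy": 0,"dz": 0,"spin": 0}
    - {"dx": 0,"dy": 0,"dz": 0.3,"spin": 0}
    - {"dx": 0,"dy": 0,"dz": 0.2,"spin": 0}
    - {"dx": 0,"dy": 0,"dz": 0.2,"spin": 0}
    - {"dx": 0,"dy": 0,"dz": 0.1,"spin": 0}
    - {"dx": 0,"dy": 0,"dz": 0.1,"spin": 0}
    - {"dx": 0,"dy": 0,"dz": 0,"spin": 0}
    - {"dx": 0,"dy": 0,"dz": 0,"spin": 0}

```text
time: 8.35
ee_pos: [0.5952, -0.1786, 0.3038]
eef_rot: [-0.081, 0.997, 0.0, 0.0]
ft_force: [-0.9, 0.5, -0.1]
width: 0.0201
grip_force: 12.0
```

```bash
python3 look.py c4.png
```

```text
8.4 [ 0.59524985 -0.1785137   0.30377982] [-8.150e-02  9.967e-01  0.000e+00  1.000e-04] [ 0.   0.5 -1.3] 0.019302806851530373
foot z 0.06907981942934219
hole px [321.48704464 268.47925945] foot [305.19880271 252.72196506] [336.35705512 281.99610771] to hole (tool cm) [-2.000e-02  4.000e-02  2.347e+01]
crop origin 251 208
```

No contact force yet with the foot about 1 mm below the block's top. I'll continue in small steps.

Emit:
move_arm:
  steps:
    - {"dx": 0,"dy": 0,"dz": 0.1,"spin": 0}
    - {"dx": 0,"dy": 0,"dz": 0.1,"spin": 0}
    - {"dx": 0,"dy": 0,"dz": 0,"spin": 0}

```text
time: 8.7
ee_pos: [0.5952, -0.1785, 0.3015]
eef_rot: [-0.082, 0.997, 0.0, -0.0]
ft_force: [-0.5, 0.2, -0.4]
width: 0.0196
grip_force: 12.0
```

Emit:
move_arm:
  steps:
    - {"dx": 0,"dy": 0,"dz": 0.1,"spin": 0}
    - {"dx": 0,"dy": 0,"dz": 0.05,"spin": 0}
    - {"dx": 0,"dy": 0,"dz": 0,"spin": 0}

```text
time: 9.0
ee_pos: [0.5952, -0.1785, 0.3001]
eef_rot: [-0.082, 0.997, 0.0, -0.0]
ft_force: [-0.3, -0.3, 0.2]
width: 0.0195
grip_force: 12.0
```

The foot is about 4.6 mm into the hole with no force, so it has entered. I'll lower it further.

Emit:
move_arm:
  steps:
    - {"dx": 0,"dy": 0,"dz": 0.15,"spin": 0}
    - {"dx": 0,"dy": 0,"dz": 0.15,"spin": 0}
    - {"dx": 0,"dy": 0,"dz": 0.15,"spin": 0}
    - {"dx": 0,"dy": 0,"dz": 0.15,"spin": 0}
    - {"dx": 0,"dy": 0,"dz": 0.15,"spin": 0}
    - {"dx": 0,"dy": 0,"dz": 0.15,"spin": 0}
    - {"dx": 0,"dy": 0,"dz": 0,"spin": 0}

```text
time: 9.7
ee_pos: [0.5952, -0.1785, 0.2909]
eef_rot: [-0.082, 0.997, 0.0, -0.0]
ft_force: [-0.3, -0.3, -0.7]
width: 0.0195
grip_force: 12.0
```

Emit:
move_arm:
  steps:
    - {"dx": 0,"dy": 0,"dz": 0.2,"spin": 0}
    - {"dx": 0,"dy": 0,"dz": 0.2,"spin": 0}
    - {"dx": 0,"dy": 0,"dz": 0.2,"spin": 0}
    - {"dx": 0,"dy": 0,"dz": 0.2,"spin": 0}
    - {"dx": 0,"dy": 0,"dz": 0.2,"spin": 0}
    - {"dx": 0,"dy": 0,"dz": 0,"spin": 0}

```text
time: 10.3
ee_pos: [0.5951, -0.1784, 0.2809]
eef_rot: [-0.082, 0.997, 0.0, -0.0]
ft_force: [-0.7, -0.0, -1.1]
width: 0.0193
grip_force: 12.0
```

Emit:
move_arm:
  steps:
    - {"dx": 0,"dy": 0,"dz": 0.2,"spin": 0}
    - {"dx": 0,"dy": 0,"dz": 0.2,"spin": 0}
    - {"dx": 0,"dy": 0,"dz": 0.2,"spin": 0}
    - {"dx": 0,"dy": 0,"dz": 0.2,"spin": 0}
    - {"dx": 0,"dy": 0,"dz": 0.2,"spin": 0}
    - {"dx": 0,"dy": 0,"dz": 0.2,"spin": 0}
    - {"dx": 0,"dy": 0,"dz": 0.2,"spin": 0}
    - {"dx": 0,"dy": 0,"dz": 0,"spin": 0}

```text
time: 11.1
ee_pos: [0.5951, -0.1784, 0.2669]
eef_rot: [-0.082, 0.997, 0.0, -0.0]
ft_force: [-0.3, -0.2, 0.2]
width: 0.0195
grip_force: 12.0
```

Emit:
move_arm:
  steps:
    - {"dx": 0,"dy": 0,"dz": 0.1,"spin": 0}
    - {"dx": 0,"dy": 0,"dz": 0.1,"spin": 0}
    - {"dx": 0,"dy": 0,"dz": 0,"spin": 0}
    - {"dx": 0,"dy": 0,"dz": 0,"spin": 0}

```text
time: 11.5
ee_pos: [0.5952, -0.1785, 0.2652]
eef_rot: [-0.081, 0.997, 0.0, 0.0]
ft_force: [0.6, -0.1, -0.5]
width: 0.0199
grip_force: 12.0
```

Emit:
move_arm:
  steps:
    - {"dx": 0,"dy": 0,"dz": 0.1,"spin": 0}
    - {"dx": 0,"dy": 0,"dz": 0,"spin": 0}
    - {"dx": 0,"dy": 0,"dz": 0,"spin": 0}

```text
time: 11.8
ee_pos: [0.5953, -0.1785, 0.2644]
eef_rot: [-0.082, 0.997, 0.0, 0.0]
ft_force: [-0.6, -0.6, 2.2]
width: 0.0198
grip_force: 12.0
```

Emit:
move_arm:
  steps:
    - {"dx": 0,"dy": 0,"dz": 0.05,"spin": 0}
    - {"dx": 0,"dy": 0,"dz": 0,"spin": 0}
    - {"dx": 0,"dy": 0,"dz": 0,"spin": 0}

```text
time: 12.1
ee_pos: [0.5953, -0.1785, 0.2639]
eef_rot: [-0.082, 0.997, 0.0, 0.0]
ft_force: [-0.5, 0.2, 4.3]
width: 0.0196
grip_force: 12.0
```

The tube is on the floor with 4 N, at the expected height. I'll release and retreat upward.

Emit:
move_arm:
  steps:
    - {"dx": 0,"dy": 0,"dz": 0,"spin": 0}
    - {"dx": 0,"dy": 0,"dz": 0,"spin": 0}
    - {"dx": 0,"dy": 0,"dz": 0,"spin": 0}
    - {"dx": 0,"dy": 0,"dz": 0,"spin": 0}
    - {"dx": 0,"dy": 0,"dz": 0,"spin": 0}
    - {"dx": 0,"dy": 0,"dz": 0,"spin": 0}
    - {"dx": 0,"dy": 0,"dz": 0,"spin": 0}
    - {"dx": 0,"dy": 0,"dz": 0,"spin": 0}
  claw: 6.0

```text
time: 12.9
ee_pos: [0.5952, -0.1785, 0.2637]
eef_rot: [-0.082, 0.997, 0.0, 0.0]
ft_force: [-0.6, -0.3, -0.2]
width: 0.0597
grip_force: 0.0
```

Emit:
move_arm:
  steps:
    - {"dx": 0,"dy": 0,"dz": -0.5,"spin": 0}
    - {"dx": 0,"dy": 0,"dz": -1.5,"spin": 0}
    - {"dx": 0,"dy": 0,"dz": -2.5,"spin": 0}
    - {"dx": 0,"dy": 0,"dz": -2.5,"spin": 0}
    - {"dx": 0,"dy": 0,"dz": -2.5,"spin": 0}
    - {"dx": 0,"dy": 0,"dz": -2.5,"spin": 0}
    - {"dx": 0,"dy": 0,"dz": -1.5,"spin": 0}
    - {"dx": 0,"dy": 0,"dz": 0,"spin": 0}
    - {"dx": 0,"dy": 0,"dz": 0,"spin": 0}
    - {"dx": 0,"dy": 0,"dz": 0,"spin": 0}

```text
time: 13.9
ee_pos: [0.595, -0.1783, 0.3975]
eef_rot: [-0.082, 0.997, 0.0, -0.001]
ft_force: [0.1, 0.0, -0.4]
width: 0.0603
grip_force: 0.0
```

```bash
python3 - <<'E'
from h import *
c=cam('scene','s2.png'); print(proj(c,[[.5953,-.1782,.125],[.5953,-.1782,.07]]))
h=cv2.cvtColor(c['img'],cv2.COLOR_RGB2HSV); m=cv2.inRange(h,(105,130,40),(130,255,255))
n,_,st,ce=cv2.connectedComponentsWithStats(m)
print([(ce[i].round(1),st[i]) for i in range(1,n) if st[i,4]>60]); s=telemetry.read_state(); print(s['ee_pos'],s['width'],s['time'])
E
```

```text
[[186.31147881 169.30805278]
 [190.5095849  194.51663131]]
[(array([245. ,  29.5]), array([238,   0,  15,  62, 650], dtype=int32)), (array([187.5, 175.2]), array([182, 167,  12,  18, 171], dtype=int32))]
[ 0.59503043 -0.17834994  0.39742196] 0.0599849832426194 13.95
```

View pics/s2.png

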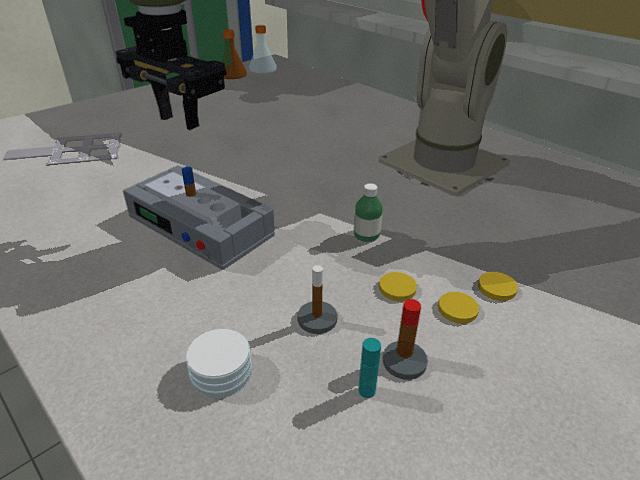

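The blue-cap tube stands upright in the middle hole, with its cap at (187,175) and its top where a seated tube should be. Everything else is unmoved and the gripper is clear, so I'm handing in.

```bash
python3 -c "
from bench import job; print(job.close_job())"
```

```text
the job is handed in; nothing more can be done
None
```

The blue-cap 20 mm tube from the yellow stand is standing upright on the floor of the block's middle hole and has been released; it met the floor at about 4 N, and the job was handed in at about 14 s.

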